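# Clamp a lidded bento in the ratchet banding clamp

### The arm

A 6-joint arm with a two-finger parallel gripper is mounted at the origin on the work surface. World frame = base frame: x ahead of the robot, y to its left, z up, the work surface at z = 0. Lengths are in m, angles in rad, forces in N, time in s.
With the tool pointing down it reaches from about 0.4 to 0.825 m from the base axis. Payload 7 kg.
Tool frame: the origin (TCP) lies on the centre line of the jaws, within the pads' length; the fingertips stand 8 mm ahead of it and the grasp point (between the pads) lies 11 mm behind it; z points along the fingers, y is the line along which they close (so a half turn about z gives the same grasp; the last joint's range is limited). The gripper opens to 85 mm and grips with 20 to 120 N. Pads are 22 mm wide; open, the fingers measure 114 mm over their backs; the gripper's body (76 mm by 85 mm) begins 54 mm behind the grasp point. The pads swing forward as they close: fully open they stand 13 mm farther back than shut.
Start: joints at [-1.032, 0.359, 0.012, 0, -1.224, -0.288], TCP at [0.167, -0.654, 0.239] pointing down, gripper open.
Joint ranges: [-3.07, 3.07], [-1.43, 2.12], [-1.02, 1.25], [-3.03, 1.67], [-3.05, -0], [-3.03, 3.03]. Speed limits (rad/s): [2.39, 2.39, 3.01, 3.14, 3.14, 3.14].

### API

Orientations are given as a unit quaternion [x, y, z, w].
In Python, from workcell import telemetry, imaging, workorder gives the robot as it stands. The module is installed in compiled form; this text tells all that it offers.
- The arm moves only by the shell command python3 -m handwheel 'ROWS' [OPENING] [FORCE]. ROWS is a JSON list of rows, 1 to 12 of them, each of 6 numbers: dx, dy, dz in shares of the most that a row can go, 1 being 62.5 mm, then a rotation vector rx, ry, rz in a scale on which 1.0 is pi rad; each row shifts and turns the commanded pose from where the row before left it, along the tool's axes as they then stand; what a row does not reach is not made up. A row lasts 1/8 s, in which the tool goes at most 0.0625 m and 0.188 rad, less where a joint would pass 70% of its speed; a pose out of reach is approached as far as the arm can. OPENING is the finger opening in m, set as the command begins (- or left out keeps the last). The fingers move at their own pace and stop on an object; FORCE is the grip in N (left out, the last holds). Time passes only in rows, so rows that do not move let the fingers close. It prints the time, the measured TCP pose, the force, the opening and the grip force at its end. A shift or turn number past 1, either way, is cut back to 1. Input that does not fit is refused with a message, and nothing moves.
- telemetry.observe(): the state, without advancing time (a new reading comes with each control period).
- imaging.read_camera(name): name is "scene" or "side" or "wrist"; returns a dict with "image" (420x560x3 uint8, blue, green, red), "range_z" (420x560 float32, m along the optical axis (not along the pixel's ray), 0 where there is no reading), "mtx" (3x3 intrinsics, pixels), "rvec" (rotation vector, rad) and "tvec" (3), from world to camera coordinates, as OpenCV has them; the wrist camera has in their place "T_tool_cam" (4x4, takes a point from camera to tool coordinates, whose origin is the TCP and whose axes are the flange's). Camera axes: x right, y down, z forward; pixel columns grow to the right and rows downward; lengths in m; the calibration is good to about 2 mm. A picture is of the moment at which its call begins: read the wrist's pose just before it.
- workorder.close_job(): hands the job in; it is judged then, once.
The state is a dict: "time_s": time; "joint_pos": joint angles; "qvel": joint speeds; "joint_efforts": joint torques, N m; "position": TCP position; "orientation": TCP orientation; "wrist_force": force on the tool from outside, world axes, zero at the start; "torque": the same for the moment, N m; "width": finger opening in m; "grip_force": force on a finger pad.
Only numpy, scipy, OpenCV 4.12 (cv2) and the standard library are available. Lean on these libraries where they do the work, as an engineer would, in place of code of your own. Each camera call takes 0.05 s, during which the arm holds its last target. There are 200 camera calls.

### The job

Stand the lidded bento (red stripe across its clear lid) in the bed of the ratchet clamp, lengthwise along the middle of the blue fence, and let go of it. Swing the red lever back and forth by its black handle to bring the jaw up notch by notch until it holds the bento firmly against the fence, feeling for the lever to get heavy and not crushing the box. Leave the lever swung fully back (clockwise seen from above) at its parked stop and leave the open bento, the sauce bottle, the bowl and the spice jar where they stand.

Things in the scene. Friction and masses are not known exactly. Their poses are not given: they have to be found in the camera images.
- bento: the closed bento to clamp: black box with a clear lid and one red stripe across the middle of the lid, 150 (x) x 60 (y) x 48 (z) mm, rigid, about 0.3 kg; origin at the centre of its underside, x along its length. Grip it across the 60 mm width.
- open_bento: a bento of the same outline but without lid, 36 mm high, food showing; not to be used; origin at the centre of its underside
- clamp: the ratchet clamp, fixed on the table: aluminium base plate 200 (x) x 385 (y) x 12 mm, y from -220 to +165; origin at table height. Its jaw, with a white pad 100 mm wide centred on x = 0, 16 to 50 mm above the table, travels along clamp +y to the fence. Fully back, the pad is 117 to 147 mm from the fence: set differently each time and NOT measured, so feel or look when it meets the box.
- fence: blue fixed fence, 160 mm long in x, 12 mm thick, 12 to 62 mm above the table; origin at the lower edge of the middle of the face the box is pressed on, which looks to clamp -y. Pad springs 1.4 N/mm: once box, pad and fence meet, each notch adds about 10 N. The box is firmly held at 14 to 40 N (2 to 4 notches more), crushed above 50 N.
- bed (a point): where the bento's underside centre lies when clamped: on the base plate (12 mm above the table), 30 mm from the fence face, mid-length; bento x along clamp x (either way round). Set it down about 27 mm short of it (towards clamp -y) to leave room for the fingers at the fence; the jaw pushes it home and squares it.
- pivot (a point): upright axis of lever and toothed wheel (radius 60 mm, 40 to 52 mm above the table), at clamp x 0, y -130 mm, at the lever bar's height (60 mm). One notch = 0.262 rad = 7.3 mm of jaw; 8 to 12 notches until the box meets the fence. A holding pawl stops the wheel turning back as the lever goes back, except for the unfinished part of the last notch.
- lever (a joint): lever angle, rad, hard stops at 0 (parked) and 1.25. Growing (counter-clockwise from above) is the working stroke, with up to one notch of idle travel first; going back clicks over the teeth. At 0 it points 2.59 rad counter-clockwise from clamp +x. It stays where left. Holding it forward takes 0 to 2 N at the handle when free, plus 0.23 N per N of clamping: 5 to 8 N when the box is well held.
- handle: upright black cylinder on the lever's end, 24 mm in diameter, 120 mm from the pivot, from its origin (centre of its foot, 64 mm above the table) up to 125 mm; origin x points away from the pivot along the lever. Straddle or grip it from above to push it both ways.
- sauce: amber sauce bottle with red cap, 170 mm high, bystander
- bowl: steel bowl, 170 mm across, 70 mm high, bystander
- spice: small spice jar with green cap, 90 mm high, bystander
There are look-alikes about, which are no part of the job. Leave any purple or yellow look-alike of the bento alone.

How it is judged:
By the outcome, as a careful person would: the job done as asked, in the order asked, and still so for the second after the job is handed in, with the robot touching nothing.
It also fails if it takes over 72 s, if anything falls off the work surface, if the arm or the gripper's body presses on something with over 40 N, if the wrist force passes 120 N, or if a joint passes its speed limit or range.

## Working session

There is one attempt and no reset: what is moved stays moved. The work goes in short steps, Python scripts to look and compute and a shell command to move; the robot and the scene stay as the last step left them, time stands still between calls to the robot, and variables do not carry over. Pictures are saved under pics/ and viewed, at most 10 in all, crops included, and the job is handed in when it is done.

```bash
mkdir -p pics; cat > h.py <<'E'
import numpy as np, cv2
from workcell import telemetry, imaging, workorder
from scipy.spatial.transform import Rotation as R
def cam(n):
    s=telemetry.observe(); c=imaging.read_camera(n)
    if 'T_tool_cam' in c:
        T=np.eye(4);T[:3,:3]=R.from_quat(s['orientation']).as_matrix();T[:3,3]=s['position']
        W=T@c['T_tool_cam']
    else:
        Q=np.eye(4);Q[:3,:3]=cv2.Rodrigues(np.array(c['rvec'],float))[0];Q[:3,3]=np.ravel(c['tvec']);W=np.linalg.inv(Q)
    c['W']=W;return c
def ray(c,u,v):
    d=c['W'][:3,:3]@np.linalg.solve(c['mtx'],[u,v,1.]);return c['W'][:3,3],d
def plane(c,u,v,z):
    o,d=ray(c,u,v);return o+d*(z-o[2])/d[2]
def dep(c,u,v):
    o,d=ray(c,u,v);return o+d*c['range_z'][int(v),int(u)]
def cloud(c):
    h,w=c['range_z'].shape;u,v=np.meshgrid(np.arange(w),np.arange(h))
    p=np.stack([u,v,np.ones_like(u)],-1)@np.linalg.inv(c['mtx']).T*c['range_z'][...,None]
    return p@c['W'][:3,:3].T+c['W'][:3,3]
E
python3 - <<'E'
from h import *
a=[]
for n in('scene','side'):
    c=cam(n);np.savez(n+'.npz',**{k:c[k] for k in('image','range_z','mtx','W')});cv2.imwrite(f'pics/{n}0.png',c['image']);print(n,c['W'][:3,3].round(3))
s=telemetry.observe();print(s)
E
```

```text
scene [1.407 0.439 0.979]
side [0.164 0.708 0.735]
{'time_s': 0.1, 'joint_pos': array([-1.03191553e+00,  3.59340098e-01,  1.11691229e-02, -2.95764207e-04,
       -1.22410268e+00, -2.88086125e-01]), 'qvel': array([-0.00018097, -0.00169046,  0.00177306,  0.00257398,  0.00045478,
        0.00141883]), 'joint_efforts': array([-3.93859256e-03, -5.84762478e+01,  2.94107527e+01,  6.95440784e+00,
       -3.16097852e-03, -7.64675917e-06]), 'position': array([ 0.16738063, -0.65349627,  0.23845172]), 'orientation': array([-1.25018970e-01,  9.92154067e-01,  7.32282017e-04, -1.69467559e-04]), 'wrist_force': array([-0.78177187,  0.31937722, -0.33200108]), 'torque': array([ 0.01061814, -0.03820461,  0.07572453]), 'grip_force': 0.0, 'width': 0.08530125711185796}
```

View pics/scene0.png

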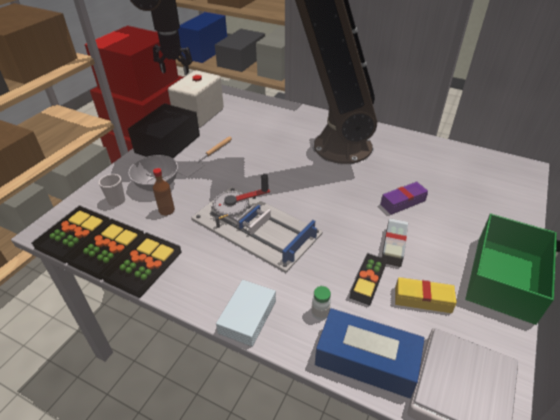

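View pics/side0.png

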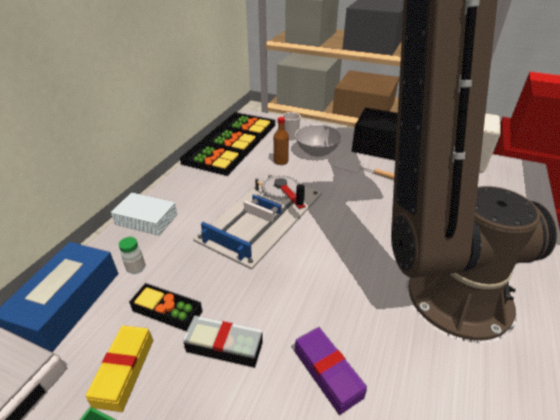

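The scene view has four things that could be taken for the bento:
- The clear-lid box with a red stripe, at scene (396,241) and side (223,340). This fits the description, so it is my choice.
- The open bento at (368,278).
- The purple box at (405,196).
- The yellow box at (427,294).

The clamp is at (260,225), with its fence at (300,240) and its handle at (265,183).

```bash
python3 - <<'E'
from h import *
C={n:dict(np.load(n+'.npz')) for n in('scene','side')}
P={n:cloud(C[n]) for n in C}
print('table z',P['scene'][330,260],P['side'][300,300])
def tri(a,b):
    o1,d1=ray(C['scene'],*a);o2,d2=ray(C['side'],*b)
    t=np.linalg.lstsq(np.c_[d1,-d2],o2-o1,rcond=None)[0];p,q=o1+d1*t[0],o2+d2*t[1];return ((p+q)/2).round(4),np.linalg.norm(p-q).round(4)
# bento by points above table near approx location
for n,(u,v) in (('scene',(396,241)),('side',(223,340))):
    p0=dep(C[n],u,v);print(n,'bento px',p0.round(3))
    m=(np.linalg.norm(P[n][...,:2]-p0[:2],axis=-1)<.11)&(P[n][...,2]>.036)&(P[n][...,2]<.06)
    k,l,st,_=cv2.connectedComponentsWithStats(m.astype(np.uint8));i=l[v,u]
    q=P[n][l==i];print(len(q),'z med',np.median(q[:,2]).round(4),cv2.minAreaRect(q[:,:2].astype(np.float32)*1000))
# colours
for n in C:
    im=C[n]['image'];h=cv2.cvtColor(im,cv2.COLOR_BGR2HSV);H,S,V=cv2.split(h)
    red=((H<8)|(H>172))&(S>140)&(V>70);blue=(H>100)&(H<125)&(S>110)
    for nm,m in(('red',red),('blue',blue)):
        k,l,st,ce=cv2.connectedComponentsWithStats(m.astype(np.uint8))
        for i in range(1,k):
            if st[i,4]>25:
                q=P[n][l==i];q=q[np.abs(q[:,2])<.3]
                if len(q) and np.hypot(*np.median(q[:,:2],0))<1.: print(n,nm,st[i],ce[i].round(1),np.median(q,0).round(3),q.min(0).round(3),q.max(0).round(3))
a=C['side']['image'];b=C['scene']['image']
cv2.imwrite('pics/c1.png',np.hstack([cv2.resize(a[170:370,120:330],None,fx=1.9,fy=1.9,interpolation=2),cv2.resize(b[160:270,185:335],(400,380),interpolation=2)]))
E
```

```text
table z [0.88698645 0.11222275 0.00711553] [0.34232592 0.1576927  0.00074521]
scene bento px [0.467 0.343 0.049]
779 z med 0.0488 ((447.1726989746094, 336.844482421875), (156.3309326171875, 60.26462936401367), 9.538566589355469)
side bento px [0.438 0.347 0.049]
2124 z med 0.0485 ((445.13812255859375, 334.72747802734375), (149.60028076171875, 62.272342681884766), 9.268989562988281)
scene red [193  76   8   4  29] [196.6  77.4] [ 0.037 -0.649  0.173] [ 0.018 -0.667  0.168] [ 0.056 -0.635  0.178]
scene red [153 168   8   9  50] [157.1 171.9] [ 0.626 -0.386  0.168] [ 0.613 -0.403  0.152] [ 0.639 -0.378  0.174]
scene red [399 188  14  10  58] [405.9 192.5] [0.234 0.312 0.049] [0.212 0.286 0.044] [0.251 0.335 0.056]
scene red [237 192  22   8  81] [246.9 195.3] [ 0.498 -0.149  0.065] [ 0.468 -0.174  0.059] [ 0.529 -0.121  0.071]
scene red [386 233  20   7  59] [395.7 235.9] [0.447 0.337 0.049] [0.436 0.309 0.043] [0.456 0.364 0.055]
scene red [423 281   8  19 122] [426.4 289.8] [0.606 0.464 0.049] [0.576 0.449 0.044] [0.635 0.48  0.054]
scene blue [240 206  19  17  42] [248.9 214.1] [ 0.5
[... 453 characters left out ...]
7  0.065] [ 0.455 -0.178  0.057] [ 0.532 -0.101  0.097]
side red [213 322  19  30 277] [221.5 336.3] [0.445 0.341 0.049] [0.431 0.305 0.034] [0.458 0.366 0.052]
side red [314 350  31  25 324] [328.  361.7] [0.231 0.309 0.049] [0.205 0.278 0.039] [0.253 0.337 0.053]
side red [103 353  33  14 279] [119.7 359.1] [0.6   0.461 0.049] [0.57  0.445 0.041] [0.631 0.476 0.052]
side blue [253 196  28  17 145] [266.8 203. ] [ 0.549 -0.107  0.041] [ 0.504 -0.117  0.022] [ 0.596 -0.099  0.05 ]
side blue [202 223  49  36 703] [226. 240.] [0.576 0.085 0.047] [0.504 0.065 0.016] [0.658 0.111 0.067]
side blue [   0  242  117  109 5846] [ 58.6 297.2] [0.793 0.411 0.079] [0.767 0.263 0.005] [0.907 0.499 0.085]
```

View pics/c1.png

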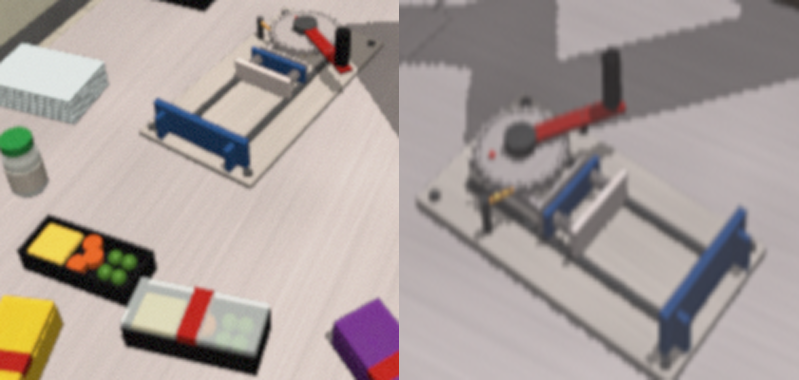

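The close crop confirms it: the clear-lid, red-stripe box sits at crop (200,320), the open one at (85,265), and yellow and purple are separate. Next I measure the clamp frame, the handle and the clearances.

```bash
python3 - <<'E'
from h import *
C={n:dict(np.load(n+'.npz')) for n in('scene','side')}
P={n:cloud(C[n]) for n in C}
for n in C:
    p=P[n];im=C[n]['image'];H,S,V=cv2.split(cv2.cvtColor(im,cv2.COLOR_BGR2HSV))
    reg=(p[...,0]>.4)&(p[...,0]<.72)&(p[...,1]>-.3)&(p[...,1]<.16)
    f=reg&(p[...,1]>.05)&(p[...,2]>.055)&(p[...,2]<.07)&(H>95)&(H<130)&(S>60)
    q=p[f];r=cv2.minAreaRect(q[:,:2].astype(np.float32)*1000);print(n,'fence top',len(q),r,'z',np.percentile(q[:,2],95))
    f=reg&(p[...,1]>.05)&(p[...,2]>.02)&(p[...,2]<.056)&(H>95)&(H<130)&(S>90)
    q=p[f];
    if len(q)>10:
        k=np.polyfit(q[:,0],q[:,1],1);print('face',len(q),k,np.degrees(np.arctan(k[0])),q[:,0].min(),q[:,0].max(), (q[:,1]-np.polyval(k,q[:,0])).std())
    h=reg&(p[...,2]>.085)&(p[...,2]<.12)&(V<90);q=p[h];print('handle',len(q),np.median(q,0),q.min(0),q.max(0))
    h=reg&(p[...,2]>.112)&(p[...,2]<.14)&(p[...,0]<.5);q=p[h];print('handle top',len(q),np.median(q,0),q.min(0),q.max(0))
    w=reg&(p[...,1]<.02)&(p[...,1]>-.13)&(p[...,2]>.042)&(p[...,2]<.054)&(S<60)&(V>100)
    q=p[w];
    if len(q):print('pad top',len(q),cv2.minAreaRect(q[:,:2].astype(np.float32)*1000))
    b=reg&(p[...,2]>.007)&(p[...,2]<.017);print('base z',np.median(p[b][:,2]),cv2.minAreaRect(p[b][:,:2].astype(np.float32)*1000))
    # around bento
    for nm,m in(('obst',(np.hypot(p[...,0]-.446,p[...,1]-.336)<.28)&(p[...,2]>.02)),):
        k,l,st,ce=cv2.connectedComponentsWithStats(m.astype(np.uint8))
        for i in range(1,k):
            if st[i,4]>80:
                q=p[l==i];print(' ',ce[i].round(),q[:,2].max().round(3),[np.round(e,1) for e in cv2.minAreaRect(q[:,:2].astype(np.float32)*1000)])
E
```

```text
scene fence top 178 ((588.0244750976562, 85.3547592163086), (23.75340461730957, 156.63278198242188), 79.52440643310547) z 0.06595975035673966
face 29 [-0.1447091   0.17609406] -8.234062580588828 0.520266530728348 0.6510485033842621 0.005508335595960359
handle 59 [ 0.45566892 -0.10507632  0.10144511] [ 0.44540741 -0.11907278  0.085141  ] [ 0.46074113 -0.09791652  0.11894307]
handle top 47 [ 0.4525658  -0.10668672  0.12442324] [ 0.43468922 -0.11976272  0.11222425] [ 0.46319736 -0.09912313  0.13025238]
pad top 131 ((543.65185546875, -99.2624282836914), (79.19921112060547, 122.19305419921875), 81.99210357666016)
base z 0.013304811380568382 ((583.284912109375, -77.54969787597656), (413.3826904296875, 256.6802062988281), 81.31212615966797)
  [404. 195.] 0.056 [array([230.5, 307.7]), array([ 65.5, 153.7]), np.float64(54.1)]
  [479. 266.] 0.115 [array([422.6, 579.6]), array([264. ,  30.6]), np.float64(0.8)]
  [381. 259.] 0.055 [array([529.2, 328.2]), array([ 96.3, 326.9]), np.float64(84.0)]
  [309. 230.] 0.067 [array([540.3,  95.9]), array([29., 66.]), np.float64(81.8)]
  [425. 292.] 0.056 [
[... 527 characters left out ...]
] [ 0.45829879 -0.10027772  0.12902315]
pad top 160 ((553.9575805664062, -97.62397003173828), (71.44751739501953, 97.40800476074219), 81.55326843261719)
base z 0.013050622489375274 ((555.0501098632812, -88.4837646484375), (387.836181640625, 202.04234313964844), 80.43281555175781)
  [240. 246.] 0.066 [array([537.7,  93.4]), array([30.7, 67.3]), np.float64(81.6)]
  [200. 325.] 0.053 [array([527.9, 325.3]), array([ 99.3, 325.6]), np.float64(83.5)]
  [119. 366.] 0.052 [array([602.3, 461.1]), array([ 62.6, 152. ]), np.float64(15.6)]
  [329. 366.] 0.053 [array([228.8, 306.6]), array([ 62.4, 149.9]), np.float64(54.6)]
  [ 95. 415.] 0.113 [array([524. , 575.5]), array([52.3, 22.1]), np.float64(0.7)]
```

The rows are not in the units I measure in: shifts go in shares of 62.5 mm and turns go in shares of pi rad. I convert before sending: 0.0485 m is 0.776, -0.0435 m is -0.696.

```bash
python3 -m handwheel '[[-0.696,0.5712,-0.08,0,0,0],[-0.696,0.5712,-0.08,0,0,0],[-0.696,0.5712,-0.08,0,0,0],[-0.696,0.5712,-0.08,0,0,0],[-0.696,0.5712,-0.08,0,0,0],[-0.696,0.5712,-0.08,0,0,0],[-0.696,0.5712,-0.08,0,0,0],[-0.696,0.5712,-0.08,0,0,0],[-0.696,0.5712,-0.08,0,0,0],[-0.696,0.5712,-0.08,0,0,0],[-0.1984,0.776,-0.08,0,0,0],[-0.1984,0.776,-0.08,0,0,0]]' 
python3 - <<'E'
from h import *
c=cam('wrist');np.savez('w1.npz',**{k:c[k] for k in('image','range_z','mtx','W')});cv2.imwrite('pics/w1.png',c['image']);s=telemetry.observe();print(c['T_tool_cam'].round(3),s['time_s'],s['position'],s['orientation'],s['joint_pos'],s['qvel'])
E
```

```text
time_s: 1.6
position: [0.5001, -0.0982, 0.2988]
orientation: [-0.125, 0.992, 0.0, -0.001]
wrist_force: [0.6, -0.0, 0.1]
width: 0.0855
grip_force: 0.0
[[-0.001 -0.949 -0.316  0.082]
 [ 1.    -0.001 -0.     0.   ]
 [ 0.    -0.316  0.949 -0.134]
 [ 0.     0.     0.     1.   ]] 1.65 [ 0.50034874 -0.09448571  0.29978743] [-1.25792017e-01  9.92056330e-01  6.23182327e-04  4.66747053e-04] [ 1.98652270e-01  4.63577607e-02 -2.47862719e-01 -1.22860415e-03
 -1.27555470e+00 -1.51683933e+00] [-0.07712283  0.01299303  0.02114387  0.01422984  0.01023923  0.14483857]
```

View pics/w1.png

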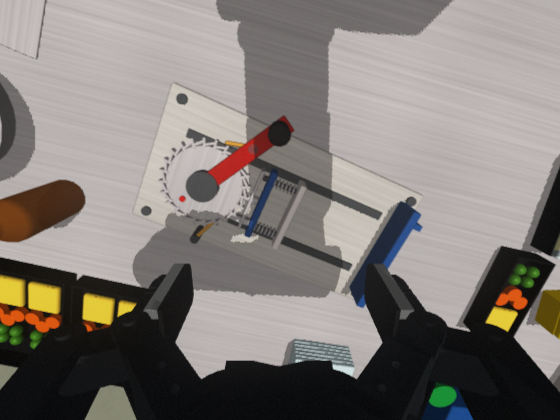

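The wrist view shows the whole clamp: hub at (202,186), handle top at (280,133), pad at about (290,212), and the fence from (404,203) to (358,305). The arm was still settling when I took it, so I re-shoot and measure from that.

```bash
python3 - <<'E'
from h import *
c=cam('wrist');s=telemetry.observe();print(s['position'],s['qvel'].round(3))
im=c['image'];p=cloud(c);H,S,V=cv2.split(cv2.cvtColor(im,cv2.COLOR_BGR2HSV))
def big(m,lo=None):
    k,l,st,ce=cv2.connectedComponentsWithStats(m.astype(np.uint8));i=1+np.argmax(st[1:,4]);return l==i,ce[i]
U=np.arange(560)[None,:]+0*np.arange(420)[:,None];Vv=np.arange(420)[:,None]+0*U
# fence top: blue with depth z near 62
blue=(H>100)&(H<130)&(S>90)&(U>330)&(U<430)&(Vv>180)&(Vv<320)
b,_=big(blue);q=p[b];print('fence z',np.percentile(q[:,2],[5,50,95]).round(4))
t=b&(p[...,2]>.056);r=cv2.minAreaRect(np.argwhere(t)[:,::-1].astype(np.float32));bp=cv2.boxPoints(r)
print('fence top corners (z=.062)',[plane(c,u,v,.062)[:2].round(4) for u,v in bp])
# pad
pad=(p[...,2]>.042)&(p[...,2]<.058)&(U>268)&(U<320)&(Vv>165)&(Vv<260)&(S<50)
pb,_=big(pad);r=cv2.minAreaRect(np.argwhere(pb)[:,::-1].astype(np.float32));print('pad',r,[plane(c,u,v,.05)[:2].round(4) for u,v in cv2.boxPoints(r)],np.median(p[pb][:,2]))
# red lever
red=((H<8)|(H>172))&(S>120)&(V>60)&(U>190)&(U<310)&(Vv>100)&(Vv<200)
rb,ce=big(red);vx,vy,x,y=cv2.fitLine(np.argwhere(rb)[:,::-1].astype(np.float32),2,0,.01,.01).ravel()
A=plane(c,x,y,.062);B=plane(c,x+40*vx,y+40*vy,.062);print('lever dir',np.degrees(np.arctan2(B[1]-A[1],B[0]-A[0])),'z',np.median(p[rb][:,2]))
h=(p[...,2]>.112)&(U>255)&(U<310)&(Vv>110)&(Vv<160);hb,ce=big(h);print('handle top',ce,plane(c,*ce,.125),p[hb].mean(0),p[hb].max(0)[2])
hub=(V<75)&(U>180)&(U<225)&(Vv>165)&(Vv<208);k,ce=big(hub);print('hub',ce,np.median(p[k][:,2]),plane(c,*ce,np.median(p[k][:,2])))
E
```

```text
[ 0.50042711 -0.09643442  0.29971646] [-0.064  0.016  0.     0.009  0.003  0.078]
fence z [0.018  0.0473 0.0626]
fence top corners (z=.062) [array([0.6453, 0.0281]), array([0.4955, 0.067 ]), array([0.5089, 0.1039]), array([0.6632, 0.0684])]
pad ((285.366943359375, 215.41464233398438), (7.217073440551758, 70.2488021850586), 25.559967041015625) [array([ 0.6061, -0.0836]), array([ 0.5073, -0.0669]), array([ 0.5092, -0.0575]), array([ 0.6086, -0.0736])] 0.04960647320117856
lever dir 140.38576936501954 z 0.06383711431113956
handle top [274.61451247 132.60544218] [ 0.44692922 -0.11191653  0.125     ] [ 0.4468493  -0.11191936  0.12654126] 0.434002252382952
hub [197.57692308 169.61538462] 0.06016107565178702 [ 0.52053578 -0.19402943  0.06016108]
```

Scaled: 0.0546 m is 0.8736, 0.0125 m is 0.2, 0.087 rad is 0.0277.

```bash
python3 -m handwheel '[[0,0,0,0,0,0.0277],[-0.0352,0.8736,0.2,0,0,0],[-0.0352,0.8736,0.2,0,0,0],[-0.0352,0.8736,0.2,0,0,0],[-0.0352,0.8736,0.2,0,0,0],[-0.0352,0.8736,0.2,0,0,0],[-0.0352,0.8736,0.2,0,0,0],[-0.0352,0.8736,0.2,0,0,0],[-0.0352,0.8736,0.2,0,0,0],[0,0,0,0,0,0],[0,0,0,0,0,0]]'
python3 - <<'E'
from h import *
c=cam('wrist');s=telemetry.observe();print(s['position'],s['qvel'].round(3),R.from_quat(s['orientation']).as_matrix()[:,1])
p=cloud(c);H,S,V=cv2.split(cv2.cvtColor(c['image'],cv2.COLOR_BGR2HSV))
m=(np.abs(p[...,2]-.049)<.008)&(np.hypot(p[...,0]-.446,p[...,1]-.336)<.1)
q=p[m];print(len(q),np.median(q[:,2]),cv2.minAreaRect(q[:,:2].astype(np.float32)*1000))
r=((H<8)|(H>172))&(S>120)&(V>60)&m;q=p[r];print('stripe',len(q),q.min(0) if len(q) else 0,q.max(0) if len(q) else 0)
cv2.imwrite('pics/w2.png',c['image'])
E
```

```text
time_s: 3.08
position: [0.4462, 0.3334, 0.1987]
orientation: [-0.082, 0.997, -0.001, -0.0]
wrist_force: [0.3, -0.2, -0.0]
width: 0.0855
grip_force: 0.0
[0.44649293 0.33302328 0.19920597] [-0.011 -0.012 -0.001 -0.001 -0.    -0.002] [-1.62640497e-01  9.86685291e-01 -4.52363179e-04]
8884 0.0478269085005697 ((445.76904296875, 335.1676330566406), (149.44802856445312, 60.39289474487305), 9.5794038772583)
stripe 1262 [0.42976291 0.3039579  0.0457046 ] [0.46038185 0.3656264  0.05019888]
```

View pics/w2.png

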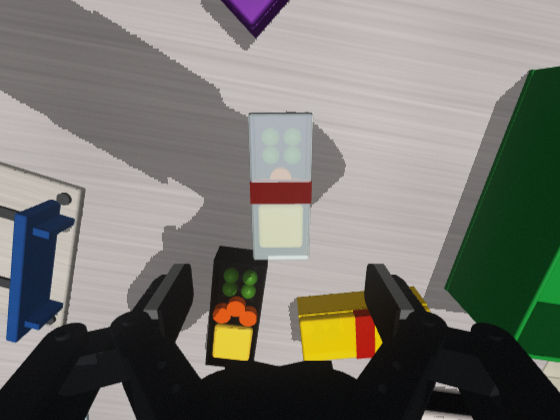

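The wrist camera gives the bento at (0.446,0.335), top at 0.048, yaw 9.6°, with the stripe at pixel (281,192). The open bento is at (240,305), clear of the finger paths. I descend and grip.

Scaled: 0.05 m is 0.8, 0.045 m is 0.72.

```bash
python3 -m handwheel '[[0,0.032,0.72,0,0,0],[0,0,0.8,0,0,0],[0,0,0.8,0,0,0],[0,0,0.576,0,0,0],[0,0,0,0,0,0],[0,0,0,0,0,0]]' && python3 -m handwheel '[[0,0,0,0,0,0],[0,0,0,0,0,0],[0,0,0,0,0,0],[0,0,0,0,0,0],[0,0,0,0,0,0],[0,0,0,0,0,0]]' 0.05 50
```

```text
time_s: 3.88
position: [0.4471, 0.3361, 0.02]
orientation: [-0.082, 0.997, 0.001, 0.001]
wrist_force: [0.0, 0.3, 0.4]
width: 0.0852
grip_force: 0.0
time_s: 4.62
position: [0.4467, 0.3365, 0.0203]
orientation: [-0.082, 0.997, 0.001, 0.001]
wrist_force: [-1.7, -2.4, 6.7]
width: 0.0595
grip_force: 54.0
```

Scaled: -0.045 m is -0.72, -0.0421 m is -0.6736, 0.167 rad is 0.0532.

```bash
python3 -m handwheel '[[0,0,-0.72,0,0,0],[0,0,-0.72,0,0,0],[0,0,-0.72,0,0,0],[0,0,0,0,0,0.0535],[0,0,0,0,0,0.0532],[-0.4032,-0.6736,0,0,0,0],[-0.4032,-0.6736,0,0,0,0],[-0.4032,-0.6736,0,0,0,0],[-0.4032,-0.6736,0,0,0,0],[-0.4032,-0.6736,0,0,0,0],[-0.4032,-0.6736,0,0,0,0],[-0.4032,-0.6736,0,0,0,0]]' && python3 -m handwheel '[[0,0,0,0,0,0],[0,0,0,0,0,0]]'
python3 - <<'E'
from h import *
c=cam('wrist');s=telemetry.observe();print(s['position'],s['qvel'].round(3),R.from_quat(s['orientation']).as_matrix()[:,1])
p=cloud(c);H,S,V=cv2.split(cv2.cvtColor(c['image'],cv2.COLOR_BGR2HSV))
f=(H>100)&(H<130)&(S>80)&(p[...,1]>.04)&(p[...,1]<.12)&(p[...,0]>.48)&(p[...,0]<.7)
t=p[f&(np.abs(p[...,2]-.062)<.004)];a=p[f&(p[...,2]>.02)&(p[...,2]<.055)]
for nm,q in(('top',t),('face',a)):
    if len(q)>20: print(nm,len(q),cv2.minAreaRect(q[:,:2].astype(np.float32)*1000),q[:,0].min(),q[:,0].max(),np.polyfit(q[:,0],q[:,1],1))
m=(p[...,2]>.15)&(p[...,2]<.2)&(np.hypot(*(p[...,:2]-s['position'][:2]).transpose(2,0,1))<.11);print('box',cv2.minAreaRect(p[m][:,:2].astype(np.float32)*1000),np.median(p[m][:,2]))
cv2.imwrite('pics/w3.png',c['image'])
E
```

```text
time_s: 6.12
position: [0.5699, 0.014, 0.1541]
orientation: [0.085, 0.996, 0.0, 0.0]
wrist_force: [0.4, 0.8, -2.2]
width: 0.0592
grip_force: 55.8
time_s: 6.38
position: [0.5694, 0.0152, 0.1536]
orientation: [0.086, 0.996, 0.0, 0.0]
wrist_force: [0.4, -0.2, -2.0]
width: 0.0597
grip_force: 55.8
[0.56936907 0.01577442 0.15364609] [ 0.017 -0.001 -0.     0.002  0.001  0.002] [1.70372525e-01 9.85379603e-01 4.90647936e-04]
top 1540 ((565.7107543945312, 82.44792175292969), (11.817983627319336, 123.67820739746094), 82.54934692382812) 0.5039430509159281 0.6271426662546413 [-0.15366487  0.16888006]
face 413 ((576.6060180664062, 95.28607177734375), (26.10803985595703, 144.87039184570312), 88.50861358642578) 0.5039301167821691 0.6488946730992378 [-0.08039036  0.13989655]
box ((548.1121826171875, 18.912372589111328), (122.61103820800781, 110.1190185546875), 80.06719207763672) 0.181150889990176
```

View pics/w3.png

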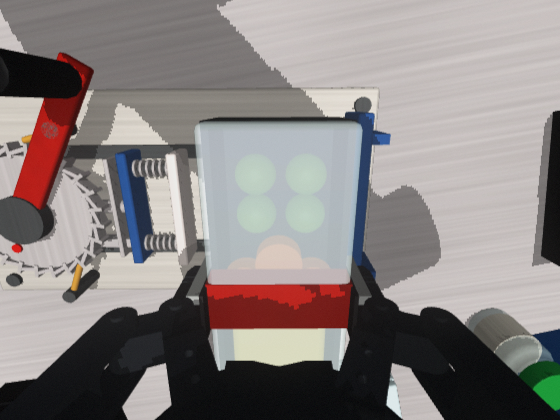

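The bento is held squarely above the bed: red stripe at (280,305), fence at (365,190) with a visible gap, white pad at (180,200). The distance from its centre to the fence is about 58 mm, as wanted. I shift it 3 mm in x and set it down.

Scaled: 0.04 m is 0.64, -0.003 m is -0.048.

```bash
python3 -m handwheel '[[-0.048,0,0.56,0,0,0],[0,0,0.64,0,0,0],[0,0,0.48,0,0,0],[0,0,0.192,0,0,0],[0,0,0.048,0,0,0],[0,0,0,0,0,0],[0,0,0,0,0,0]]'
```

```text
time_s: 7.3
position: [0.5734, 0.0152, 0.0345]
orientation: [0.085, 0.996, 0.0, 0.001]
wrist_force: [-0.1, 0.6, -1.6]
width: 0.0595
grip_force: 55.8
```

Scaled: 0.001 m is 0.016, 0.0005 m is 0.008.

```bash
python3 -m handwheel '[[0,0,0.016,0,0,0],[0,0,0.016,0,0,0],[0,0,0.008,0,0,0],[0,0,0,0,0,0]]'
```

```text
time_s: 7.8
position: [0.5729, 0.015, 0.0323]
orientation: [0.085, 0.996, 0.0, 0.001]
wrist_force: [-4.4, 0.4, 10.7]
width: 0.0594
grip_force: 57.4
```

Contact felt at 10.7 N downward. I release with a partial opening and rise.

Scaled: -0.05 m is -0.8, -0.03 m is -0.48.

```bash
python3 -m handwheel '[[0,0,0,0,0,0],[0,0,0,0,0,0],[0,0,0,0,0,0],[0,0,-0.48,0,0,0],[0,0,-0.8,0,0,0],[0,0,-0.8,0,0,0],[0,0,-0.48,0,0,0],[0,0,0,0,0,0],[0,0,0,0,0,0]]' 0.07
python3 - <<'E'
from h import *
c=cam('wrist');s=telemetry.observe();print(s['position'],s['qvel'].round(3),s['joint_pos'].round(3))
p=cloud(c);H,S,V=cv2.split(cv2.cvtColor(c['image'],cv2.COLOR_BGR2HSV))
m=(np.abs(p[...,2]-.06)<.007)&(np.hypot(p[...,0]-.573,p[...,1]-.016)<.1)&(p[...,1]<.058)&(p[...,1]>-.035)
q=p[m];print('box',np.median(q[:,2]),cv2.minAreaRect(q[:,:2].astype(np.float32)*1000))
h=(p[...,2]>.115)&(p[...,2]<.135)&(np.hypot(p[...,0]-.447,p[...,1]+.112)<.05);q=p[h];print('handle',len(q),q.mean(0) if len(q) else 0)
cv2.imwrite('pics/w4.png',c['image'])
E
```

```text
time_s: 8.93
position: [0.5721, 0.0148, 0.1902]
orientation: [0.086, 0.996, 0.0, -0.0]
wrist_force: [-0.4, -0.1, -0.1]
width: 0.0701
grip_force: 0.0
[0.57196834 0.01478267 0.18970425] [ 0.001  0.011 -0.004  0.001 -0.004 -0.001] [ 0.367  0.23  -0.288 -0.    -1.055 -2.109]
box 0.05986316097474276 ((571.4356079101562, 15.10235595703125), (60.32604217529297, 149.07704162597656), 80.23139953613281)
handle 1543 [ 0.44800264 -0.10915232  0.12338269]
```

The box sits at (0.5714,0.0151), top at 0.060, yaw -9.8°, which is in the bed as intended. Next I go to the handle, with tool y tangential and tool x along the lever.

Scaled: -0.0443 m is -0.7088, 0.0029 m is 0.0464, 0.182 rad is 0.0579.

```bash
python3 -m handwheel '[[0,0,0,0,0,0.0579],[0,0,0,0,0,0.0579],[0,0,0,0,0,0.0576],[0.0464,-0.7088,0,0,0,0],[0.0464,-0.7088,0,0,0,0],[0.0464,-0.7088,0,0,0,0],[0.0464,-0.7088,0,0,0,0],[0,0,0,0,0,0],[0,0,0,0,0,0]]'
python3 - <<'E'
from h import *
c=cam('wrist');s=telemetry.observe();print(s['position'],s['qvel'].round(3),R.from_quat(s['orientation']).as_matrix()[:,1])
p=cloud(c);h=(p[...,2]>.118)&(p[...,2]<.132)&(np.hypot(p[...,0]-.447,p[...,1]+.112)<.05);q=p[h]
print(len(q),q.mean(0),cv2.minEnclosingCircle(q[:,:2].astype(np.float32)*1000))
cv2.imwrite('pics/w5.png',c['image'])
E
```

```text
time_s: 10.1
position: [0.4476, -0.1112, 0.1903]
orientation: [0.351, 0.936, -0.0, -0.0]
wrist_force: [0.8, -0.2, -0.9]
width: 0.0703
grip_force: 0.0
[ 0.44790613 -0.11095965  0.19036346] [ 0.009  0.007  0.006 -0.001 -0.002  0.001] [ 6.56473324e-01  7.54349032e-01 -5.58503850e-04]
818 [ 0.44607369 -0.11109356  0.12418932] ((447.0323486328125, -111.91714477539062), 11.907050132751465)
```

View pics/w5.png

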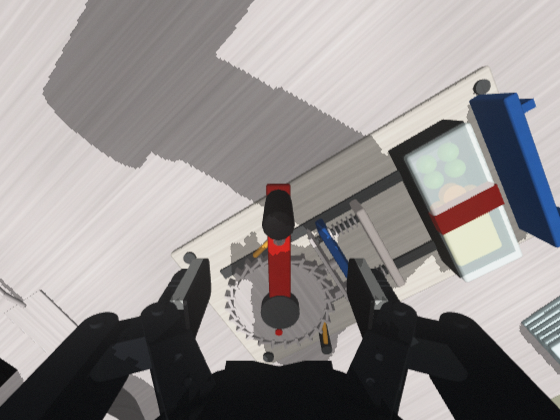

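The handle at (278,215) lies on the jaws' centre line and the lever runs exactly along tool x. The bento stands on the bed at (460,205) with a gap to the fence. I descend and straddle the handle.

Scaled: 0.04 m is 0.64, 0.015 m is 0.24.

```bash
python3 -m handwheel '[[0,-0.016,0.64,0,0,0],[0,0,0.64,0,0,0],[0,0,0.24,0,0,0],[0,0,0,0,0,0],[0,0,0,0,0,0]]' && python3 -m handwheel '[[0,0,0,0,0,0],[0,0,0,0,0,0],[0,0,0,0,0,0],[0,0,0,0,0,0]]' 0.029 30
```

```text
time_s: 10.78
position: [0.4477, -0.1115, 0.0962]
orientation: [0.35, 0.937, -0.0, 0.0]
wrist_force: [0.4, -0.7, 0.1]
width: 0.0698
grip_force: 0.0
time_s: 11.28
position: [0.4469, -0.1119, 0.096]
orientation: [0.351, 0.937, 0.0, 0.0]
wrist_force: [-0.3, -0.8, -0.1]
width: 0.0292
grip_force: 0.0
```

Scaled: -0.0186 m is -0.2976, -0.0015 m is -0.024, -0.156 rad is -0.0497.

```bash
python3 -m handwheel '[[-0.024,-0.2976,0,0,0,-0.0497],[-0.024,-0.2976,0,0,0,-0.0497],[-0.024,-0.2976,0,0,0,-0.0497],[-0.024,-0.2976,0,0,0,-0.0497],[-0.024,-0.2976,0,0,0,-0.0497],[-0.024,-0.2976,0,0,0,-0.0497],[-0.024,-0.2976,0,0,0,-0.0497],[-0.024,-0.2976,0,0,0,-0.0471],[0,0,0,0,0,0],[0,0,0,0,0,0]]'; python3 - <<'E'
from h import *
s=telemetry.observe();M=R.from_quat(s['orientation']).as_matrix();print(s['position'],s['wrist_force'].round(2),'tool f',(M.T@s['wrist_force']).round(2),np.degrees(np.arctan2(M[1,0],M[0,0])))
c=cam('scene');cv2.imwrite('pics/s2.png',cv2.resize(c['image'][140:290,170:350],None,fx=4,fy=4,interpolation=2))
E
```

```text
time_s: 12.52
position: [0.4339, -0.251, 0.0956]
orientation: [-0.257, 0.966, 0.0, -0.0]
wrist_force: [-0.1, 1.1, 0.2]
width: 0.0288
grip_force: 0.0
[ 0.43386938 -0.25103696  0.09562377] [-0.14  1.12  0.19] tool f [-0.43  1.05 -0.19] -150.16759979681572
```

View pics/s2.png

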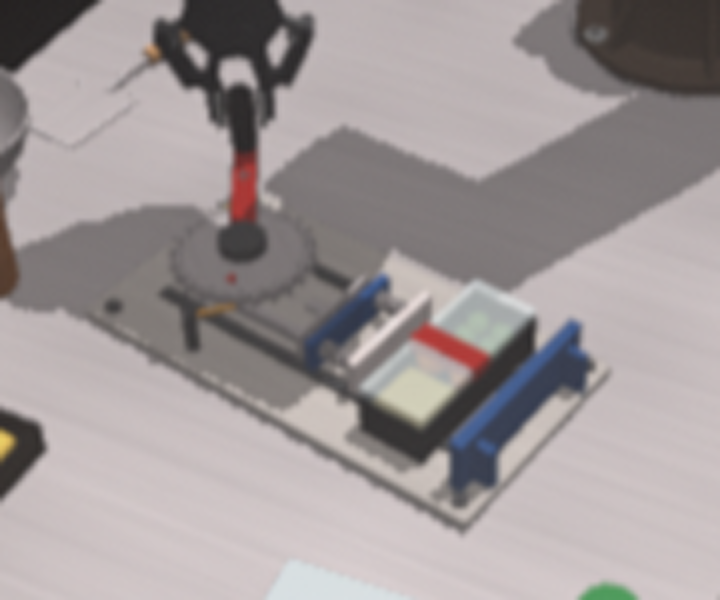

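The lever swung forward, the jaw advanced, and the pad at crop (390,330) is almost on the box; free force is about 1 N. I swing back and make a second stroke.

Scaled: 0.0186 m is 0.2976, -0.0015 m is -0.024, 0.156 rad is 0.0497.

```bash
python3 -m handwheel '[[-0.024,0.2976,0,0,0,0.0471],[-0.024,0.2976,0,0,0,0.0497],[-0.024,0.2976,0,0,0,0.0497],[-0.024,0.2976,0,0,0,0.0497],[-0.024,0.2976,0,0,0,0.0497],[-0.024,0.2976,0,0,0,0.0497],[-0.024,0.2976,0,0,0,0.0497],[-0.024,0.2976,0,0,0,0.0497],[0,0,0,0,0,0],[0,0,0,0,0,0]]'; cat > f.py <<'E'
from h import *
s=telemetry.observe();M=R.from_quat(s['orientation']).as_matrix();r=s['position'][:2]-np.array([.537,-.191])
print(s['time_s'],s['position'].round(4),'tool f',(M.T@s['wrist_force']).round(2),'x-axis deg',np.degrees(np.arctan2(M[1,0],M[0,0])).round(1),'r,phi',np.hypot(*r).round(4),np.degrees(np.arctan2(r[1],r[0])).round(1))
E
python3 f.py
```

```text
time_s: 13.82
position: [0.4472, -0.1118, 0.0958]
orientation: [0.349, 0.937, 0.0, -0.0]
wrist_force: [-0.6, 0.6, -0.0]
width: 0.0291
grip_force: 0.0
13.825 [ 0.4472 -0.1118  0.0958] tool f [0.83 0.01 0.03] x-axis deg 139.1 r,phi 0.1197 138.6
```

Scaled: -0.0186 m is -0.2976, -0.0015 m is -0.024, -0.156 rad is -0.0497.

```bash
python3 -m handwheel '[[-0.024,-0.2976,0,0,0,-0.0497],[-0.024,-0.2976,0,0,0,-0.0497],[-0.024,-0.2976,0,0,0,-0.0497],[-0.024,-0.2976,0,0,0,-0.0497],[-0.024,-0.2976,0,0,0,-0.0497],[-0.024,-0.2976,0,0,0,-0.0497],[0,0,0,0,0,0],[0,0,0,0,0,0]]'; python3 f.py; python3 -m handwheel '[[-0.024,-0.2976,0,0,0,-0.0497],[-0.024,-0.2976,0,0,0,-0.0471],[0,0,0,0,0,0],[0,0,0,0,0,0]]' >/dev/null; python3 f.py
python3 - <<'E'
from h import *
c=cam('scene');cv2.imwrite('pics/s3.png',cv2.resize(c['image'][140:290,170:350],None,fx=4,fy=4,interpolation=2))
p=cloud(cam('side'))
for n in('side',):
    m=(np.abs(p[...,2]-.06)<.006)&(p[...,0]>.48)&(p[...,0]<.67)&(p[...,1]>-.03);k,l,st,ce=cv2.connectedComponentsWithStats(m.astype(np.uint8))
    for i in range(1,k):
        if st[i,4]>40:print(st[i,4],cv2.minAreaRect(p[l==i][:,:2].astype(np.float32)*1000))
E
```

```text
time_s: 14.82
position: [0.4208, -0.2167, 0.0957]
orientation: [-0.108, 0.994, 0.0, -0.0]
wrist_force: [0.2, 0.1, 0.1]
width: 0.0289
grip_force: 0.0
14.825 [ 0.4208 -0.2167  0.0957] tool f [-0.19  0.06 -0.07] x-axis deg -167.6 r,phi 0.1191 -167.5
15.325 [ 0.4347 -0.2507  0.0957] tool f [1.   0.18 0.13] x-axis deg -150.2 r,phi 0.1185 -149.7
884 ((572.0104370117188, 22.33989143371582), (62.58689880371094, 150.69708251953125), 80.73564147949219)
291 ((582.4501342773438, 77.32665252685547), (17.074996948242188, 159.1035919189453), 80.6817626953125)
```

The second stroke was still free, and the box now moves with the jaw with about 21 mm to go, i.e. about 3 notches. I swing back and make a third stroke, reading force on the way.

Scaled: 0.0186 m is 0.2976, -0.0015 m is -0.024, 0.156 rad is 0.0497.

```bash
python3 -m handwheel '[[-0.024,0.2976,0,0,0,0.0471],[-0.024,0.2976,0,0,0,0.0497],[-0.024,0.2976,0,0,0,0.0497],[-0.024,0.2976,0,0,0,0.0497],[-0.024,0.2976,0,0,0,0.0497],[-0.024,0.2976,0,0,0,0.0497],[-0.024,0.2976,0,0,0,0.0497],[-0.024,0.2976,0,0,0,0.0497],[0,0,0,0,0,0],[0,0,0,0,0,0]]' >/dev/null; python3 f.py
python3 -m handwheel '[[-0.024,-0.2976,0,0,0,-0.0497],[-0.024,-0.2976,0,0,0,-0.0497],[-0.024,-0.2976,0,0,0,-0.0497],[-0.024,-0.2976,0,0,0,-0.0497],[0,0,0,0,0,0],[0,0,0,0,0,0]]' >/dev/null; python3 f.py
python3 -m handwheel '[[-0.024,-0.2976,0,0,0,-0.0497],[-0.024,-0.2976,0,0,0,-0.0497],[0,0,0,0,0,0],[0,0,0,0,0,0]]' >/dev/null; python3 f.py
python3 -m handwheel '[[-0.024,-0.2976,0,0,0,-0.0497],[-0.024,-0.2976,0,0,0,-0.0471],[0,0,0,0,0,0],[0,0,0,0,0,0]]' >/dev/null; python3 f.py
```

```text
16.675 [ 0.448  -0.1119  0.0958] tool f [0.18 0.26 0.41] x-axis deg 139.1 r,phi 0.1191 138.4
17.425 [ 0.4194 -0.1796  0.0958] tool f [-0.97  0.41  0.28] x-axis deg 174.5 r,phi 0.1182 174.5
17.925 [ 0.4219 -0.2163  0.0956] tool f [0.01 0.47 0.1 ] x-axis deg -167.6 r,phi 0.1178 -167.6
18.425 [ 0.4356 -0.2506  0.0956] tool f [-0.61  0.41  0.5 ] x-axis deg -150.2 r,phi 0.1176 -149.6
```

Scaled: 0.0186 m is 0.2976, -0.0014 m is -0.0224, 0.156 rad is 0.0497.

```bash
cat > b.py <<'E'
from h import *
p=cloud(cam('side'))
m=(np.abs(p[...,2]-.06)<.006)&(p[...,0]>.48)&(p[...,0]<.67)&(p[...,1]>-.03)&(p[...,1]<.1);q=p[m][:,:2]
d=np.array([.167,.986]);y=(q-[.581,.0725])@d*1000;hh,e=np.histogram(y,np.arange(-100,26,4));print(dict(zip(e[:-1].astype(int).tolist(),hh.tolist())))
E
python3 b.py; python3 -m handwheel '[[-0.0224,0.2976,0,0,0,0.0471],[-0.0224,0.2976,0,0,0,0.0497],[-0.0224,0.2976,0,0,0,0.0497],[-0.0224,0.2976,0,0,0,0.0497],[-0.0224,0.2976,0,0,0,0.0497],[-0.0224,0.2976,0,0,0,0.0497],[-0.0224,0.2976,0,0,0,0.0497],[-0.0224,0.2976,0,0,0,0.0497],[0,0,0,0,0,0],[0,0,0,0,0,0]]' >/dev/null; python3 f.py
```

```text
{-100: 0, -96: 0, -92: 0, -88: 0, -84: 0, -80: 0, -76: 0, -72: 0, -68: 0, -64: 7, -60: 46, -56: 54, -52: 55, -48: 52, -44: 59, -40: 59, -36: 52, -32: 54, -28: 59, -24: 62, -20: 55, -16: 58, -12: 62, -8: 68, -4: 37, 0: 59, 4: 57, 8: 153, 12: 10, 16: 0, 20: 1}
19.725 [ 0.4482 -0.1118  0.0958] tool f [-0.53  0.43 -0.34] x-axis deg 139.1 r,phi 0.119 138.3
```

The box is now practically at the fence. I make the fourth stroke in notch-size steps, feeling the force.

Scaled: -0.0156 m is -0.2496, -0.001 m is -0.016, -0.131 rad is -0.0417.

```bash
for i in 1; do :; done
python3 -m handwheel '[[-0.016,-0.2496,0,0,0,-0.0417],[-0.016,-0.2496,0,0,0,-0.0417],[0,0,0,0,0,0],[0,0,0,0,0,0]]' >/dev/null; python3 f.py
python3 -m handwheel '[[-0.016,-0.2496,0,0,0,-0.0417],[0,0,0,0,0,0],[0,0,0,0,0,0]]' >/dev/null; python3 f.py
python3 -m handwheel '[[-0.016,-0.2496,0,0,0,-0.0417],[0,0,0,0,0,0],[0,0,0,0,0,0]]' >/dev/null; python3 f.py
```

```text
20.225 [ 0.4312 -0.138   0.0958] tool f [-0.31  0.13 -0.03] x-axis deg 153.8 r,phi 0.1183 153.4
20.6 [ 0.4256 -0.1521  0.0958] tool f [-0.2  -0.08 -0.24] x-axis deg 161.3 r,phi 0.118 160.7
20.975 [ 0.4216 -0.1671  0.0958] tool f [-0.7   2.05 -0.66] x-axis deg 168.8 r,phi 0.1178 168.3
```

The rows are not in the units I measure in: shifts go in shares of 62.5 mm and turns go in shares of pi rad. I convert before sending: -0.0156 m is -0.2496, -0.001 m is -0.016, -0.131 rad is -0.0417.

```bash
python3 -m handwheel '[[-0.016,-0.2496,0,0,0,-0.0417],[0,0,0,0,0,0],[0,0,0,0,0,0]]' >/dev/null; python3 f.py
python3 -m handwheel '[[-0.016,-0.2496,0,0,0,-0.0417],[0,0,0,0,0,0],[0,0,0,0,0,0]]' >/dev/null; python3 f.py
```

```text
21.35 [ 0.4196 -0.1826  0.0958] tool f [-1.8   2.23 -0.06] x-axis deg 176.3 r,phi 0.1177 175.9
21.725 [ 0.4197 -0.1982  0.0958] tool f [-2.91  4.46  0.12] x-axis deg -176.2 r,phi 0.1175 -176.5
```

Scaled: -0.0156 m is -0.2496, -0.0005 m is -0.008, -0.131 rad is -0.0417.

```bash
python3 -m handwheel '[[-0.008,-0.2496,0,0,0,-0.0417],[0,0,0,0,0,0],[0,0,0,0,0,0],[0,0,0,0,0,0]]' >/dev/null; python3 f.py
python3 -m handwheel '[[-0.008,-0.2496,0,0,0,-0.0417],[0,0,0,0,0,0],[0,0,0,0,0,0],[0,0,0,0,0,0]]' >/dev/null; python3 f.py; python3 b.py
```

```text
22.225 [ 0.4213 -0.2135  0.0958] tool f [-3.63  4.04  0.21] x-axis deg -168.7 r,phi 0.1179 -169.0
22.725 [ 0.4244 -0.2285  0.0957] tool f [-4.62  5.22 -0.64] x-axis deg -161.3 r,phi 0.1187 -161.6
{-100: 0, -96: 0, -92: 0, -88: 0, -84: 0, -80: 0, -76: 0, -72: 0, -68: 0, -64: 11, -60: 38, -56: 58, -52: 53, -48: 60, -44: 55, -40: 58, -36: 55, -32: 54, -28: 64, -24: 52, -20: 62, -16: 61, -12: 56, -8: 56, -4: 44, 0: 58, 4: 69, 8: 145, 12: 15, 16: 0, 20: 0}
```

Scaled: -0.0144 m is -0.2304, -0.002 m is -0.032, -0.12 rad is -0.0382.

```bash
python3 -m handwheel '[[-0.032,-0.2304,0,0,0,-0.0382],[0,0,0,0,0,0],[0,0,0,0,0,0],[0,0,0,0,0,0]]' >/dev/null; python3 f.py
python3 -m handwheel '[[-0.016,0.2304,0,0,0,0.0382],[-0.016,0.2496,0,0,0,0.0417],[-0.016,0.2496,0,0,0,0.0417],[-0.016,0.2496,0,0,0,0.0417],[-0.016,0.2496,0,0,0,0.0417],[-0.016,0.2496,0,0,0,0.0417],[-0.016,0.2496,0,0,0,0.0417],[-0.016,0.2496,0,0,0,0.0417],[-0.016,0.2496,0,0,0,0.0417],[0,0,0,0,0,0],[0,0,0,0,0,0]]' >/dev/null; python3 f.py
```

```text
23.275 [ 0.4296 -0.2413  0.0955] tool f [-1.88  6.5  -4.36] x-axis deg -154.4 r,phi 0.1186 -154.9
24.65 [ 0.4477 -0.1118  0.0956] tool f [-0.05 -0.75  0.32] x-axis deg 139.0 r,phi 0.1194 138.4
```

That stroke reached 6.5 N. I feel forward again to find what force is actually held after the pawl drops.

Scaled: -0.0078 m is -0.1248, -0.0005 m is -0.008, -0.065 rad is -0.0207.

```bash
for k in 1; do python3 -m handwheel '[[-0.008,-0.1248,0,0,0,-0.0207],[-0.008,-0.1248,0,0,0,-0.0207],[0,0,0,0,0,0],[0,0,0,0,0,0]]' >/dev/null; python3 f.py; done
python3 -m handwheel '[[-0.008,-0.1248,0,0,0,-0.0207],[0,0,0,0,0,0],[0,0,0,0,0,0]]' >/dev/null; python3 f.py
python3 -m handwheel '[[-0.008,-0.1248,0,0,0,-0.0207],[0,0,0,0,0,0],[0,0,0,0,0,0]]' >/dev/null; python3 f.py
python3 -m handwheel '[[-0.008,-0.1248,0,0,0,-0.0207],[0,0,0,0,0,0],[0,0,0,0,0,0]]' >/dev/null; python3 f.py
```

```text
25.15 [ 0.4392 -0.1245  0.0958] tool f [ 0.61 -0.16 -0.59] x-axis deg 146.3 r,phi 0.1183 145.8
25.525 [ 0.4357 -0.1309  0.0959] tool f [-0.58  0.83 -0.22] x-axis deg 150.0 r,phi 0.1178 149.3
25.9 [ 0.4327 -0.1371  0.0958] tool f [ 2.9   7.41 -0.42] x-axis deg 153.8 r,phi 0.1174 152.7
26.275 [ 0.4295 -0.1442  0.0958] tool f [ 3.19  8.18 -1.14] x-axis deg 157.5 r,phi 0.1173 156.5
```

The lever gets heavy at 7.4 N on re-engagement, so about 28 N is held, inside the 14–40 N window. I stop here, swing back and nudge gently onto the parked stop.

Scaled: 0.0078 m is 0.1248, -0.0005 m is -0.008, 0.065 rad is 0.0207.

```bash
python3 -m handwheel '[[-0.008,0.1248,0,0,0,0.0207],[-0.008,0.1248,0,0,0,0.0207],[-0.008,0.1248,0,0,0,0.0207],[-0.008,0.1248,0,0,0,0.0207],[-0.008,0.1248,0,0,0,0.0207],[0,0,0,0,0,0],[0,0,0,0,0,0]]' >/dev/null; python3 f.py
python3 -m handwheel '[[0,0.032,0,0,0,0],[0,0,0,0,0,0]]' >/dev/null; python3 f.py
python3 -m handwheel '[[0,0.024,0,0,0,0],[0,0,0,0,0,0]]' >/dev/null; python3 f.py
python3 -m handwheel '[[0,0.024,0,0,0,0],[0,0,0,0,0,0]]' >/dev/null; python3 f.py
```

```text
27.15 [ 0.4504 -0.1128  0.0957] tool f [0.5  0.48 0.35] x-axis deg 139.0 r,phi 0.1166 137.9
27.4 [ 0.4516 -0.1114  0.0957] tool f [ 0.73 -1.06 -1.19] x-axis deg 139.0 r,phi 0.1168 137.0
27.65 [ 0.4522 -0.1105  0.0957] tool f [-0.8  -4.48 -1.94] x-axis deg 139.0 r,phi 0.1169 136.5
27.9 [ 0.4522 -0.1103  0.0956] tool f [ -3.46 -11.32  -3.52] x-axis deg 139.0 r,phi 0.117 136.4
```

It is firmly on the stop. I relieve the pressure, open, rise and look.

Scaled: -0.0035 m is -0.056.

```bash
python3 -m handwheel '[[0,-0.056,0,0,0,0],[0,0,0,0,0,0],[0,0,0,0,0,0],[0,0,0,0,0,0],[0,0,0,0,0,0]]' .065; python3 -m handwheel '[[0,0,-0.48,0,0,0],[0,0,-0.64,0,0,0],[0,0,-0.8,0,0,0],[0,0,-0.8,0,0,0],[0,0,-0.64,0,0,0],[0,0,0,0,0,0],[0,0,0,0,0,0]]'
python3 - <<'E'
from h import *
c=cam('wrist');im=c['image'];cv2.imwrite('pics/w6.png',im)
p=cloud(c);h=(p[...,2]>.118)&(p[...,2]<.132)&(np.hypot(p[...,0]-.447,p[...,1]+.112)<.05);q=p[h]
print(cv2.minEnclosingCircle(q[:,:2].astype(np.float32)*1000))
E
python3 b.py
```

```text
time_s: 28.52
position: [0.4516, -0.1116, 0.0958]
orientation: [0.35, 0.937, 0.0, 0.0]
wrist_force: [-0.9, -0.3, 0.2]
width: 0.065
grip_force: 0.0
time_s: 29.4
position: [0.4511, -0.1115, 0.3052]
orientation: [0.351, 0.937, 0.0, -0.0]
wrist_force: [0.1, 0.1, -1.2]
width: 0.0649
grip_force: 0.0
((448.3169860839844, -111.03783416748047), 11.865571022033691)
{-100: 0, -96: 0, -92: 0, -88: 0, -84: 0, -80: 0, -76: 0, -72: 0, -68: 0, -64: 6, -60: 44, -56: 54, -52: 56, -48: 55, -44: 59, -40: 56, -36: 57, -32: 53, -28: 61, -24: 55, -20: 60, -16: 56, -12: 59, -8: 58, -4: 41, 0: 62, 4: 69, 8: 145, 12: 11, 16: 0, 20: 1}
```

View pics/w6.png

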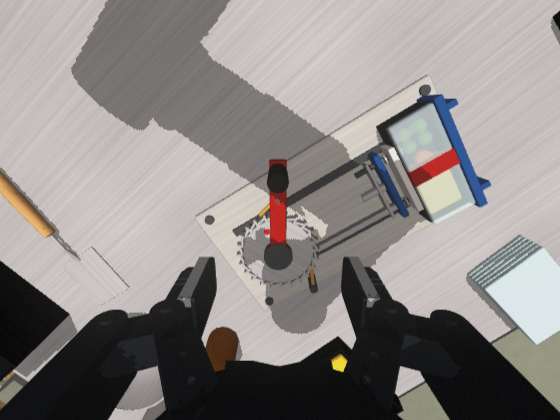

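The box is square and centred against the fence at (432,160), with the pad pressed to it and its springs compressed. The lever is back at its park stop (278,180), at the same spot as at the start. The robot is clear, so I hand in.

```bash
python3 -c "
from workcell import workorder
print(workorder.close_job())"
```

```text
the job is handed in; nothing more can be done
None
```

The red-striped bento is clamped square against the middle of the fence at roughly 28 N (estimated from 7.4 N felt at the handle), with the lever back on its parked stop; the bystanders were not touched, and I handed the job in at about 29 s.

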